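# Clear the mug off the hardware box and hold its lid open

## Task

I need to get into the hardware box, but the steel mug is standing on its lid: hang the mug by its handle on the hook of the stand and let go of it. Then lift the box's lid by its bar handle and hold it open at 60 degrees from closed; the lid falls shut by itself, so finish while still holding it there with the gripper, with the mug left hanging. Do not drop the mug, and leave the tin, the sanding block and the glue bottle where they are.

Things in the scene. Friction and masses are not known exactly. Their poses are not given: they have to be found in the camera images.
- mug: Straight-sided brushed-steel mug, 68 mm outside diameter, 95 mm tall, open top, wall 3 mm, about 0.2 kg, standing upright on the closed lid at first. Origin: centre of its underside; z up its axis; its one handle points to its +y.
- mug_loop (a point): Centre of the hole in the mug's handle, 49.5 mm out (+y) and 50 mm up from the mug's origin. The handle is a round 7 mm bar in the mug's y-z plane, square at its upper outer corner, where the hook settles; the hole is about 31 mm wide (y, from wall to bar) and 52 mm high (z, 24 to 76 mm above the underside), open along the mug's x: the hook passes through it that way.
- hook_stand: Steel stand fixed to the bench: a base plate 110 x 110 x 12 mm, a post 14 mm thick and 252 mm tall at the origin (underside of the post's foot), and one hook arm of round 8 mm bar that points to the stand's -x, towards the robot.
- hook_seat (a point): Lowest point of the hook arm's centre line, where a handle comes to rest: 65 mm in front (-x) of the post's axis, 230 mm above the bench. From here the arm rises gently 12 mm towards the post and, in front, to the upturned tip.
- hook_tip (a point): Upturned end of the hook arm (centre of its round end, radius 4 mm): 113 mm in front (-x) of the post's axis, 246 mm above the bench, 16 mm above the seat.
- chest: Plywood hardware box fixed to the bench, 170 mm deep (x) by 200 mm wide (y) by 90 mm high, covered by a 10 mm lid whose top is 100 mm above the bench. Origin: centre of its underside; its front faces its -x, towards the robot; the hinge runs along y at its far (+x) upper edge.
- lid (a joint): Opening angle of the box's lid in rad: 0 closed, growing as the front edge rises; stops at 1.45. The lid weighs about 0.45 kg, turns freely and falls shut from any angle. 60 degrees is 1.047.
- lid_handle (a point): Middle of the lid's bar handle: a round steel bar, 12 mm thick, 120 mm long along the box's y, in the lid's plane, 45 mm in front of the lid's front edge on two 12 mm arms at its ends (108 mm clear between them, open above and below). Closed, its centre is 95 mm above the bench, 215 mm in front of the hinge axis and 5 mm above it. It moves with the lid.
- lid_hinge (a point): Middle of the lid's hinge axis: 85 mm behind (+x) the box's origin, 90 mm above the bench; the axis runs along the box's y. Its orientation turns with the lid.
- varnish_tin: Bystander: closed round tin, 74 mm diameter, 85 mm tall; origin: centre of its underside. Leave alone.
- sanding_block: Bystander: cork sanding block 100 x 60 x 30 mm lying on the bench nearest the robot; origin: centre of its underside. Leave alone.
- glue_bottle: Bystander: closed glue bottle, 50 mm diameter, 130 mm tall, upright between the box and the hook stand; origin: centre of its underside. Leave alone.

How it is judged:
By the outcome, as a careful person would: the job done as asked, in the order asked, and still so for the second after the job is handed in, while the arm keeps its last pose, push and grip.
It also fails if it takes over 67 s, if anything falls off the work surface, if the arm or the gripper's body presses on something with over 40 N, if the wrist force passes 120 N, or if a joint passes its speed limit or range.

## Robot

A 6-joint arm with a two-finger parallel gripper is mounted at the origin on the work surface. World frame = base frame: x ahead of the robot, y to its left, z up, the work surface at z = 0. Lengths are in m, angles in degrees, forces in N, time in s.
With the tool pointing down it reaches from about 0.375 to 0.925 m from the base axis. Payload 5.7 kg.
Tool frame: the origin (TCP) lies on the mounting face of the last link; the fingertips stand 182 mm ahead of it and the grasp point (between the pads) lies 163 mm ahead of it (manip.hold_point_z is the distance from the TCP to the grasp point, in m); z points along the fingers, y is the line along which they close (so a half turn about z gives the same grasp; the last joint's range is limited). The gripper opens to 88 mm and grips with 3 to 60 N. Pads are 20 mm wide; open, the fingers measure 115 mm over their backs; the gripper's body (75 mm by 178 mm) begins 61 mm behind the grasp point.
Start: joints at [-72.829, 20.558, 86.54, -0, 72.909, -6.595], TCP at [0.242, -0.549, 0.405] pointing down, gripper open.
Joint ranges: [-170.27, 170.27], [-57.76, 135], [12.27, 136.19], [-55.21, 235.2], [11.17, 155.16], [-170.74, 170.74]. Speed limits (degrees/s): [136.94, 136.94, 180, 180, 180, 180].

## Interface

Orientations are given as a 3x3 rotation matrix whose columns are the frame's x, y, z axes.
In Python, from station import manip, eyes gives the robot as it stands. The module is installed in compiled form; this text tells all that it offers.
- The arm moves only by the tool apply_moves, never from a script. Its argument "targets" is one flat list of numbers, 7 for each row, row after row: the shift along the tool's x, y, z in units of 25 mm (1.0 is 25 mm), then the turn, a rotation vector about the tool's x, y, z in units of 6 degrees (1.0 is 6 degrees), then the opening in per cent of the stroke, from 0 (shut) to 100 (fully open). In form: [x, y, z, rx, ry, rz, gripper, x, y, z, rx, ry, rz, gripper, ...]. A call has 1 to 8 rows; each row is the pose to reach, as a shift and turn from the pose commanded when the call began, along the tool's axes at that moment; what a row does not reach only later rows make up. A row lasts 1/12 s, in which the tool goes at most 41.7 mm and 7.16 degrees, less where a joint would pass 70% of its speed; a pose out of reach is approached as far as the arm can. A call with a gripper value outside its range is refused whole. The fingers move at their own pace and stop on an object; "force" is the grip in N (left out, the last holds). Time passes only in rows, so rows that repeat a pose let the fingers close. It gives the time, the measured TCP pose, the force, the opening and the grip force at its end, in the units of the state.
- manip.sense(): the state, without advancing time (a new reading comes with each control period).
- eyes.read_camera(name): name is "scene" or "top"; returns the picture (480x640x3 uint8, red, green, blue); there is no depth.
- eyes.get_calibration(name): a dict with "vfov" (degrees; the focal length in pixels is half the picture's height over the tangent of half this angle, whatever the lens; pixels are square), "cx", "cy" (the principal point, pixels), "extrinsics" (4x4, takes a point from camera to world coordinates). Camera axes: x right, y down, z forward; pixel columns grow to the right and rows downward; lengths in m; the calibration is good to about 2 mm. A picture is of the moment at which its call begins. get_calibration takes no time and is no camera call.
- manip.job_done(): hands the job in; it is judged then, once.
Trained networks look in the newest picture that a camera, given by its name, has taken for a name from the list of things; names that differ only in an ending like _2 or _b are one class to them, and where a whole thing is asked for, a point or a joint stands for the part that bears it (a point fixed in the world has none). Each returns a list of dicts, best first, with "confidence" (0 to 1); they miss things now and then, are a little off and sometimes report something else, mostly with a low value. They report only what shows in the picture. A call takes as long as a camera call.
- eyes.boxes_of(camera, label): "point" ([x, y, z] in m, in world coordinates, good to about 4 mm: the middle of the surface that is visible of it).
- eyes.outline_of(camera, label): "region" (480x640 bool, what is visible of it).
- eyes.spot_point(camera, label): "point" ([x, y, z] in m, in world coordinates, good to about 4 mm: a listed point, or the origin of a listed thing).
The state is a dict: "time_s": time; "joints": joint angles; "qd": joint speeds; "effort": joint torques, N m; "eef_pos": TCP position; "tcp_rot": TCP orientation; "wrist_force": force on the tool from outside, world axes, zero at the start; "wrist_torque": the same for the moment, N m; "finger_gap": opening from 0.0 (shut) to 1.0 (fully open); "grasp_force": force on a finger pad.
Only numpy, scipy, OpenCV 4.12 (cv2) and the standard library are available. Lean on these libraries where they do the work, as an engineer would, in place of code of your own. Each camera call takes 0.05 s, during which the arm holds its last target. There are 200 camera calls.

## Working session

There is one attempt and no reset: what is moved stays moved. The work goes in short steps, Python scripts to look and compute and a tool call to move; the robot and the scene stay as the last step left them, time stands still between calls to the robot, and variables do not carry over. Pictures are saved under pics/ and viewed, at most 10 in all, crops included, and the job is handed in when it is done.

Besides the shell and the picture viewer there is one more tool, called after "Request:" in YAML: its name, and indented under it one key for each argument. apply_moves: Moves the arm, as the interface text tells. Its arguments: {"type":"object","properties":{"targets":{"type":"array"},"force":{"type":"number"}},"required":["targets"]}

```bash
mkdir -p pics; python3 - <<'E'
from station import manip, eyes
import cv2, numpy as np
for c in ("scene","top"):
    im=eyes.read_camera(c); cv2.imwrite(f"pics/{c}0.png",im[:,:,::-1])
    k=eyes.get_calibration(c); print(c,k["vfov"],k["cx"],k["cy"],np.round(k["extrinsics"],3).tolist())
    for l in ("mug","mug_loop","hook_seat","hook_tip","hook_stand","chest","lid_handle","lid_hinge","varnish_tin","sanding_block","glue_bottle"):
        r=eyes.spot_point(c,l)[:2]; print(l,[(np.round(d["point"],4).tolist(),round(d["confidence"],2)) for d in r])
s=manip.sense(); print(s["time_s"],s["eef_pos"],np.round(s["tcp_rot"],3).tolist(),s["finger_gap"],manip.hold_point_z)
E
```

```text
scene 52.830058732979055 314.0865933241184 237.89937849391586 [[0.06, 0.545, -0.836, 1.318], [0.998, -0.015, 0.062, -0.044], [0.022, -0.838, -0.545, 0.656], [0.0, 0.0, 0.0, 1.0]]
mug [([0.6113, -0.2419, 0.0974], 0.94)]
mug_loop [([0.6068, -0.188, 0.1458], 0.71)]
hook_seat [([0.489, 0.2194, 0.2299], 0.59)]
hook_tip [([0.4402, 0.2069, 0.2446], 0.63)]
hook_stand [([0.5528, 0.2293, -0.0009], 0.63)]
chest [([0.5997, -0.2182, 0.0021], 0.83)]
lid_handle [([0.4675, -0.1983, 0.0914], 0.89)]
lid_hinge [([0.6825, -0.2256, 0.0901], 0.7), ([0.4859, 0.2215, 0.2293], 0.56)]
varnish_tin [([0.7237, 0.0037, -0.0006], 0.75)]
sanding_block [([0.4318, 0.0167, -0.0019], 0.96)]
glue_bottle [([0.4694, -0.2001, 0.0946], 0.62)]
top 50.31298207389706 316.4696075495501 235.60270079279493 [[0.001, -0.993, 0.114, 0.468], [-1.0, -0.004, -0.024, 0.015], [0.024, -0.114, -0.993, 1.071], [0.0, 0.0, 0.0, 1.0]]
mug [([0.6031, -0.239, 0.0998], 0.58), ([0.4342, 0.0113, 0.0019], 0.34)]
mug_loop [([0.605, -0.1936, 0.1525], 0.88), ([0.5391, 0.0035, 0.0012], 0.2)]
hook_seat [([0.49, 0.2198, 0.2312], 0.7)]
hook_tip [([0.4418, 0.2118, 0.2464], 0.93), ([0.4905, 0.2216, 0.2301], 0.42)]
hook_stand [([0.5545, 0.2293, -0.009], 0.82)]
chest [([0.5981, -0.2152, -0.0012], 0.62)]
lid_handle [([0.4671, -0.1995, 0.0941], 0.65), ([0.7261, 0.0012, 0.0], 0.52)]
lid_hinge [([0.6811, -0.2235, 0.0931], 0.76)]
varnish_tin [([0.725, -0.0001, -0.0013], 0.79), ([0.4661, -0.1976, 0.0932], 0.18)]
sanding_block [([0.4328, 0.0121, 0.0008], 0.58), ([0.6017, -0.2167, -0.0009], 0.53)]
glue_bottle [([0.5414, 0.0052, 0.0023], 0.6)]
1.2 [ 0.24178025 -0.54912758  0.40462425] [[0.915, 0.403, -0.0], [0.403, -0.915, 0.0], [0.0, -0.0, -1.0]] 0.9922937214854707 0.1633
```

View pics/scene0.png

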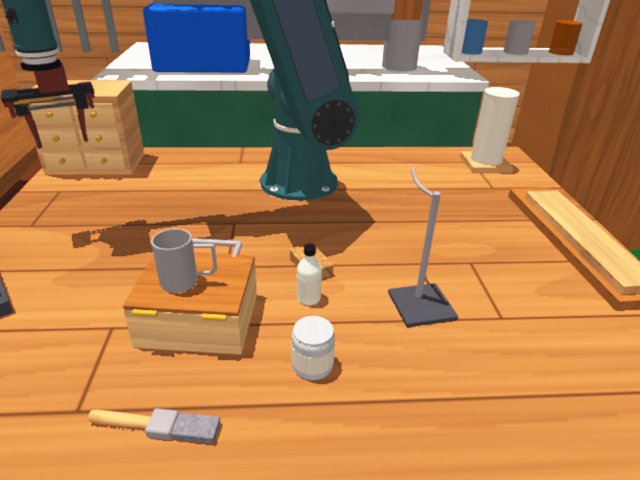

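View pics/top0.png

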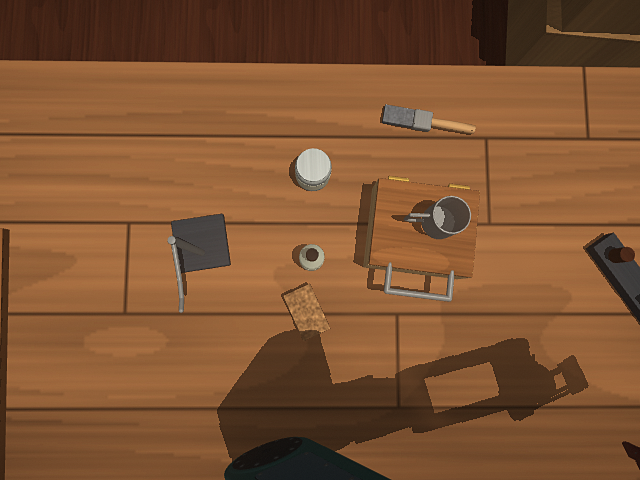

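The scene view shows the mug on the lid at (175,260) with its handle toward +y. The hook tip is at (414,172) and the bottle at (310,280). In the top view the mug rim is at (451,216), the handle bar at (420,290) and the hook arm runs from (172,240) to (181,310).

```bash
cat > h.py <<'E'
from station import manip, eyes
import numpy as np
from scipy.spatial.transform import Rotation as Ro
H=manip.hold_point_z
def pix(c,u,v,z):
    k=eyes.get_calibration(c);E=np.array(k["extrinsics"]);f=240/np.tan(np.radians(k["vfov"]/2))
    d=E[:3,:3]@[(u-k["cx"])/f,(v-k["cy"])/f,1];o=E[:3,3];return o+d*(z-o[2])/d[2]
def st():
    s=manip.sense();R=np.array(s["tcp_rot"]);p=np.array(s["eef_pos"])
    print("t",round(s["time_s"],2),"j",np.round(s["joints"],1).tolist(),"grasp",np.round(p+H*R[:,2],4).tolist(),"gap",round(s["finger_gap"],3),"gf",np.round(s["grasp_force"],1),"F",np.round(s["wrist_force"],1).tolist());return p,R
def go(grasp,R1):
    "shift/turn in move units to bring grasp point and orientation to the goal"
    p,R=st();R1=np.array(R1);t=np.array(grasp)-H*R1[:,2]
    print("R",np.round(R,3).tolist());print("shift",np.round(R.T@(t-p)/.025,2).tolist(),"turn",np.round(Ro.from_matrix(R.T@R1).as_rotvec(degrees=True)/6,2).tolist())
def down(yaw): # tool y at world yaw (deg), pointing down
    c,s=np.cos(np.radians(yaw)),np.sin(np.radians(yaw));return np.array([[-s,c,0],[c,s,0],[0,0,-1.]])
E
python3 - <<'E'
from h import *
print(pix("top",451,216,.195), pix("top",181,310,.246),pix("top",410,217,.17))
import numpy as np
go([.607,-.2405,.25],down(0)); go([.607,-.2405,.162],down(0)); go([.607,-.2405,.25],down(180))
E
```

```text
[ 0.60422436 -0.24064954  0.195     ] [0.44325656 0.21033065 0.246     ] [ 0.60594322 -0.17400617  0.17      ]
t 1.2 j [-72.8, 20.6, 86.5, 0.0, 72.9, -6.6] grasp [0.2418, -0.5491, 0.2413] gap 0.992 gf 0.0 F [-0.2, -0.3, 0.2]
R [[0.915, 0.403, -0.0], [0.403, -0.915, 0.0], [0.0, -0.0, -1.0]]
shift [18.34, -5.41, -0.35] turn [-0.0, -0.0, -11.04]
t 1.2 j [-72.8, 20.6, 86.5, 0.0, 72.9, -6.6] grasp [0.2418, -0.5491, 0.2413] gap 0.992 gf 0.0 F [-0.2, -0.3, 0.2]
R [[0.915, 0.403, -0.0], [0.403, -0.915, 0.0], [0.0, -0.0, -1.0]]
shift [18.34, -5.41, 3.17] turn [-0.0, -0.0, -11.04]
t 1.2 j [-72.8, 20.6, 86.5, 0.0, 72.9, -6.6] grasp [0.2418, -0.5491, 0.2413] gap 0.992 gf 0.0 F [-0.2, -0.3, 0.2]
R [[0.915, 0.403, -0.0], [0.403, -0.915, 0.0], [0.0, -0.0, -1.0]]
shift [18.34, -5.41, -0.35] turn [-0.0, 0.0, 18.96]
```

Request:
apply_moves:
  targets: [18.3, -5.4, -0.8, 0, 0, -11, 100, 18.3, -5.4, -0.8, 0, 0, -11, 100, 18.3, -5.4, -0.8, 0, 0, -11, 100, 18.3, -5.4, -0.8, 0, 0, -11, 100, 18.3, -5.4, -0.8, 0, 0, -11, 100, 18.3, -5.4, -0.8, 0, 0, -11, 100, 18.3, -5.4, -0.8, 0, 0, -11, 100, 18.3, -5.4, -0.8, 0, 0, -11, 100]

```text
time_s: 1.87
eef_pos: [0.4974, -0.3325, 0.4189]
tcp_rot: [[0.149, 0.989, 0.0], [0.989, -0.149, -0.0], [-0.0, 0.0, -1.0]]
wrist_force: [-0.1, -0.6, 0.3]
finger_gap: 0.998
grasp_force: 0.0
```

```bash
python3 - <<'E'
from h import *
go([.605,-.2405,.24],down(1))
E
```

```text
t 1.87 j [-40.4, 19.7, 85.7, -0.0, 74.5, -31.8] grasp [0.4975, -0.3326, 0.2556] gap 0.998 gf 0.0 F [-0.1, -0.6, 0.3]
R [[0.149, 0.989, 0.0], [0.989, -0.149, -0.0], [-0.0, 0.0, -1.0]]
shift [4.28, 3.7, 0.62] turn [0.0, 0.0, -1.6]
```

Request:
apply_moves:
  targets: [4.3, 3.7, 0, 0, 0, -1.6, 100, 4.3, 3.7, 0, 0, 0, -1.6, 100, 4.3, 3.7, 0, 0, 0, -1.6, 100, 4.3, 3.7, 0, 0, 0, -1.6, 100, 4.3, 3.7, 0, 0, 0, -1.6, 100, 4.3, 3.7, 0, 0, 0, -1.6, 100]

```text
time_s: 2.37
eef_pos: [0.6045, -0.2418, 0.4182]
tcp_rot: [[-0.014, 1.0, -0.001], [1.0, 0.014, -0.0], [-0.0, -0.001, -1.0]]
wrist_force: [0.0, -0.4, -1.0]
finger_gap: 1.001
grasp_force: 0.0
```

```bash
python3 - <<'E'
from h import *
go([.605,-.2405,.162],down(1))
for c in("scene","top"):
    im=eyes.read_camera(c)
    for l in ("mug","mug_loop"): print(c,l,[(np.round(d["point"],4).tolist(),round(d["confidence"],2)) for d in eyes.spot_point(c,l)[:1]])
E
```

```text
t 2.37 j [-27.9, 24.2, 78.8, -0.0, 77.1, -28.6] grasp [0.6043, -0.2418, 0.2549] gap 1.001 gf 0.0 F [0.0, -0.4, -1.0]
R [[-0.014, 1.0, -0.001], [1.0, 0.014, -0.0], [-0.0, -0.001, -1.0]]
shift [0.05, 0.02, 3.72] turn [-0.01, 0.0, -0.04]
scene mug [([0.6096, -0.2424, 0.1011], 0.72)]
scene mug_loop [([0.6084, -0.1877, 0.1486], 0.92)]
top mug [([0.6056, -0.2402, 0.0991], 0.76)]
top mug_loop [([0.6086, -0.1965, 0.1508], 0.66)]
```

Request:
apply_moves:
  targets: [0, 0.05, 1.5, 0, 0, 0, 100, 0, 0.05, 2.7, 0, 0, 0, 100, 0, 0.05, 3.7, 0, 0, 0, 100, 0, 0.05, 3.7, 0, 0, 0, 60, 0, 0.05, 3.7, 0, 0, 0, 60, 0, 0.05, 3.7, 0, 0, 0, 60, 0, 0.05, 3.7, 0, 0, 0, 60, 0, 0.05, 3.7, 0, 0, 0, 60]
  force: 35

```text
time_s: 3.33
eef_pos: [0.6063, -0.2428, 0.3283]
tcp_rot: [[-0.011, 1.0, 0.004], [1.0, 0.011, -0.002], [-0.002, 0.004, -1.0]]
wrist_force: [1.3, -0.4, 2.0]
finger_gap: 0.751
grasp_force: 34.9
```

Request:
apply_moves:
  targets: [0, 0, 0, 0, 0, 0, 60, 0, 0, 0, 0, 0, 0, 60, 0, 0, 0, 0, 0, 0, 60]

```text
time_s: 3.58
eef_pos: [0.6063, -0.2428, 0.3283]
tcp_rot: [[-0.012, 1.0, 0.004], [1.0, 0.012, -0.002], [-0.002, 0.004, -1.0]]
wrist_force: [0.0, -0.3, 7.2]
finger_gap: 0.754
grasp_force: 34.9
```

Request:
apply_moves:
  targets: [0, 0, -1, 0, 0, 0, 60, 0, 0, -2.6, 0, 0, 0, 60, 1, -0.6, -4, 0, 0, 0, 60, 2.2, -1.4, -5, 0, 0, -0.5, 60, 3.4, -2.2, -6, 0, 0, -1, 60, 4.6, -3, -7, 0, 0, -1.5, 60, 5.8, -3.7, -7.5, 0, 0, -1.5, 60, 7, -4.5, -7.8, 0, 0, -1.5, 60]

```text
time_s: 4.25
eef_pos: [0.4903, -0.0679, 0.5233]
tcp_rot: [[-0.167, 0.986, 0.003], [0.986, 0.167, -0.001], [-0.001, 0.003, -1.0]]
wrist_force: [2.1, 0.8, -2.2]
finger_gap: 0.754
grasp_force: 34.9
```

```bash
cat >> h.py <<'E'
yaw=10.; tip=np.array([.4425,.2100,.246]); seat=np.array([.4895,.2195,.230]); sx=np.array([np.cos(np.radians(yaw)),np.sin(np.radians(yaw)),0])
def tilt(a): return Ro.from_rotvec(sx*np.radians(a)).as_matrix()@down(yaw)
def hole(P,a,my=.0495,mz=.050,gz=.065): # put mug point (my,mz) at P with tilt a
    R=tilt(a); return P+R@np.array([-my,0,-(gz-mz)]),R
E
python3 - <<'E'
from h import *
for a in(0,30,62):
    g,R=hole(tip-.03*sx,a); print(a,g,"tcp",g-H*R[:,2]); go(g,R)
E
```

```text
0 [0.42155135 0.15604257 0.261     ] tcp [0.42155135 0.15604257 0.4243    ]
t 4.25 j [-15.9, 6.4, 88.8, 0.0, 84.6, -25.5] grasp [0.4908, -0.068, 0.36] gap 0.754 gf 34.9 F [2.1, 0.8, -2.2]
R [[-0.167, 0.986, 0.003], [0.986, 0.167, -0.001], [-0.001, 0.003, -1.0]]
shift [9.3, -1.22, 3.95] turn [0.03, 0.01, -0.06]
30 [0.42170212 0.1551875  0.23424038] tcp [0.4358805  0.07477795 0.37566233]
t 4.25 j [-15.9, 6.4, 88.8, 0.0, 84.6, -25.5] grasp [0.4908, -0.068, 0.36] gap 0.754 gf 34.9 F [2.1, 0.8, -2.2]
R [[-0.167, 0.986, 0.003], [0.986, 0.167, -0.001], [-0.001, 0.003, -1.0]]
shift [6.0, -1.21, 5.89] turn [0.04, 5.01, -0.05]
62 [0.41929098 0.16886176 0.20933617] tcp [0.44432851 0.02686692 0.28600087]
t 4.25 j [-15.9, 6.4, 88.8, 0.0, 84.6, -25.5] grasp [0.4908, -0.068, 0.36] gap 0.754 gf 34.9 F [2.1, 0.8, -2.2]
R [[-0.167, 0.986, 0.003], [0.986, 0.167, -0.001], [-0.001, 0.003, -1.0]]
shift [4.06, -1.21, 9.48] turn [0.06, 10.34, -0.04]
```

Request:
apply_moves:
  targets: [2.5, -3, 3, 0, 1.2, 0, 60, 2.5, -3, 3, 0, 2.4, 0, 60, 2.5, -3, 3, 0, 3.6, 0, 60, 2.5, -3, 3, 0, 4.8, 0, 60, 2.5, -3, 3, 0, 6, 0, 60, 2.5, -3, 3, 0, 7.2, 0, 60, 2.5, -3, 3, 0, 8.4, 0, 60, 2.5, -3, 3, 0, 9.6, 0, 60]

```text
time_s: 4.92
eef_pos: [0.4067, -0.0202, 0.4465]
tcp_rot: [[-0.091, 0.986, -0.14], [0.529, 0.167, 0.832], [0.844, 0.002, -0.537]]
wrist_force: [0.2, 0.6, -3.8]
finger_gap: 0.752
grasp_force: 34.9
```

```bash
python3 - <<'E'
from h import *
for a in(62,):
    g,R=hole(tip-.03*sx,a); print(a,g,"tcp",g-H*R[:,2]); go(g,R)
E
```

```text
62 [0.41929098 0.16886176 0.20933617] tcp [0.44432851 0.02686692 0.28600087]
t 4.92 j [-31.6, 13.4, 105.4, 40.7, 103.1, -47.5] grasp [0.3837, 0.1156, 0.3589] gap 0.752 gf 34.9 F [0.2, 0.6, -3.8]
R [[-0.091, 0.986, -0.14], [0.529, 0.167, 0.832], [0.844, 0.002, -0.537]]
shift [-4.56, 1.79, 4.8] turn [0.06, 0.75, -0.02]
```

Request:
apply_moves:
  targets: [-1.2, 0, 1, 0, 0.4, 0, 60, -2.4, 0, 2, 0, 0.75, 0, 60, -3.4, 0, 3, 0, 0.75, 0, 60, -4.4, 0, 4, 0, 0.75, 0, 60, -4.5, 0, 4.8, 0, 0.75, 0, 60, -4.5, 0, 4.8, 0, 0.75, 0, 60, -4.5, 0, 4.8, 0, 0.75, 0, 60]

```text
time_s: 5.5
eef_pos: [0.3998, 0.02, 0.2863]
tcp_rot: [[-0.079, 0.986, -0.15], [0.465, 0.169, 0.869], [0.882, -0.001, -0.472]]
wrist_force: [0.9, -0.1, -1.7]
finger_gap: 0.754
grasp_force: 34.9
```

```bash
python3 - <<'E'
from h import *
import cv2
g,R=hole(tip-.03*sx,62); go(g,R)
p,Rc=st(); print("hole by arm", p+Rc@[ .0495,0,H+.015])
for c in("scene","top"):
    im=eyes.read_camera(c); cv2.imwrite(f"pics/{c}1.png",im[:,:,::-1])
    for l in ("mug","mug_loop","hook_tip","hook_seat"): print(c,l,[(np.round(d["point"],4).tolist(),round(d["confidence"],2)) for d in eyes.spot_point(c,l)[:1]])
a=cv2.imread("pics/scene1.png")[100:340,300:620]; b=cv2.imread("pics/top1.png")[180:420,100:420]
cv2.imwrite("pics/c1.png",cv2.resize(np.vstack([a,b]),None,fx=1.25,fy=1.25,interpolation=3))
E
```

```text
t 5.5 j [-28.3, 29.0, 116.3, 44.1, 85.5, -63.2] grasp [0.3754, 0.1619, 0.2093] gap 0.754 gf 34.9 F [0.9, -0.1, -1.7]
R [[-0.079, 0.986, -0.15], [0.465, 0.169, 0.869], [0.882, -0.001, -0.472]]
shift [-0.02, 1.8, -0.02] turn [0.03, 0.03, -0.03]
t 5.5 j [-28.3, 29.0, 116.3, 44.1, 85.5, -63.2] grasp [0.3754, 0.1619, 0.2093] gap 0.754 gf 34.9 F [0.9, -0.1, -1.7]
hole by arm [0.36923381 0.19794611 0.24582334]
scene mug [([0.3665, 0.2191, 0.1801], 0.88)]
scene mug_loop [([0.3687, 0.2032, 0.2461], 0.83)]
scene hook_tip []
scene hook_seat [([0.4893, 0.2192, 0.2297], 0.59)]
top mug [([0.361, 0.2184, 0.1816], 0.67)]
top mug_loop [([0.3723, 0.1953, 0.2514], 0.58)]
top hook_tip [([0.4443, 0.2115, 0.2459], 0.76)]
top hook_seat [([0.487, 0.2206, 0.2328], 0.87)]
```

View pics/c1.png

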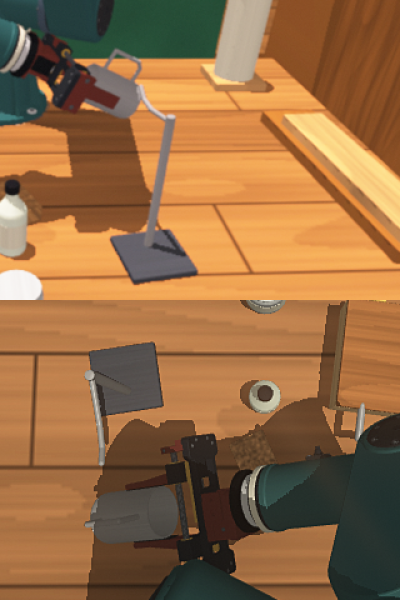

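The pictures show the mug held at about 62° with its handle up, level with the hook and in front of the tip, which is near (100,460) in the lower crop. The arm pose and the networks agree, so I'm threading it now.

Request:
apply_moves:
  targets: [0, 1, 0, 0, 0, 0, 60, 0, 2, 0, 0, 0, 0, 60, 0, 2.8, 0, 0, 0, 0, 60, 0, 3.3, 0, 0, 0, 0, 60, -0.2, 3.8, 0.1, 0, 0, 0, 60, -0.4, 4.3, 0.2, 0, 0, 0, 60, -0.6, 4.8, 0.3, 0, 0, 0, 60, -0.6, 4.8, 0.3, 0, 0, 0, 60]

```text
time_s: 6.67
eef_pos: [0.5203, 0.0394, 0.2685]
tcp_rot: [[-0.079, 0.986, -0.147], [0.466, 0.167, 0.869], [0.881, 0.001, -0.473]]
wrist_force: [0.4, 0.2, -3.1]
finger_gap: 0.754
grasp_force: 34.9
```

```bash
python3 - <<'E'
from h import *
import cv2
g,R=hole(seat,62,.061,.072); go(g,R)
for c in("scene","top"):
    im=eyes.read_camera(c); cv2.imwrite(f"pics/{c}2.png",im[:,:,::-1])
    for l in ("mug","mug_loop"): print(c,l,[(np.round(d["point"],4).tolist(),round(d["confidence"],2)) for d in eyes.spot_point(c,l)[:1]])
a=cv2.imread("pics/scene2.png")[120:270,330:530]; b=cv2.imread("pics/top2.png")[200:350,100:300]
cv2.imwrite("pics/c2.png",cv2.resize(np.hstack([a,b]),None,fx=2,fy=2,interpolation=3))
E
```

```text
t 6.67 j [-20.7, 35.9, 102.6, 49.7, 86.6, -55.0] grasp [0.4963, 0.1813, 0.1912] gap 0.754 gf 34.9 F [0.4, 0.2, -3.1]
R [[-0.079, 0.986, -0.147], [0.466, 0.167, 0.869], [0.881, 0.001, -0.473]]
shift [-0.36, 0.03, 0.92] turn [0.06, 0.04, -0.03]
scene mug [([0.4863, 0.239, 0.1616], 0.94)]
scene mug_loop [([0.4905, 0.2209, 0.2301], 0.57)]
top mug [([0.4827, 0.2418, 0.1651], 0.69)]
top mug_loop [([0.4878, 0.2169, 0.2317], 0.91)]
```

View pics/c2.png

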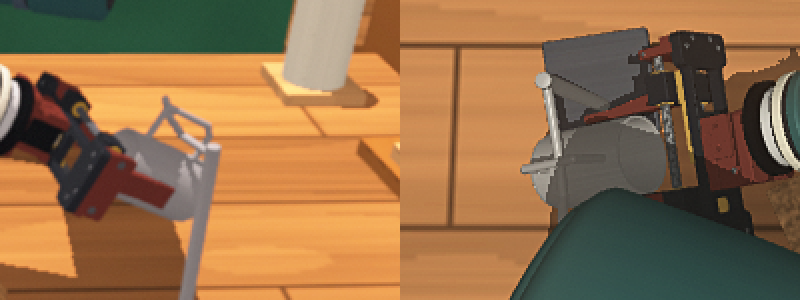

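The hook runs through the handle: in the left crop the arm passes inside the loop around (185,130). Next I lower the mug onto the seat.

Request:
apply_moves:
  targets: [-0.1, 0, 0.25, 0, 0, 0, 60, -0.2, 0, 0.5, 0, 0, 0, 60, -0.3, 0, 0.75, 0, 0, 0, 60, -0.35, 0, 0.85, 0, 0, 0, 60, -0.35, 0, 0.85, 0, 0, 0, 60]

```text
time_s: 7.38
eef_pos: [0.5154, 0.0545, 0.2513]
tcp_rot: [[-0.078, 0.986, -0.149], [0.465, 0.169, 0.869], [0.882, -0.002, -0.472]]
wrist_force: [0.0, -0.2, -2.0]
finger_gap: 0.753
grasp_force: 34.9
```

Request:
apply_moves:
  targets: [-0.08, 0, 0.05, 0, 0, 0, 60, -0.08, 0, 0.05, 0, 0, 0, 60, -0.08, 0, 0.05, 0, 0, 0, 60]

```text
time_s: 7.63
eef_pos: [0.516, 0.0539, 0.2496]
tcp_rot: [[-0.079, 0.986, -0.148], [0.466, 0.168, 0.869], [0.881, 0.0, -0.473]]
wrist_force: [0.2, -0.3, -2.3]
finger_gap: 0.755
grasp_force: 34.9
```

Request:
apply_moves:
  targets: [-0.03, 0, 0.02, 0, 0, 0, 60, -0.07, 0, 0.04, 0, 0, 0, 60, -0.07, 0, 0.04, 0, 0, 0, 60]

```text
time_s: 7.88
eef_pos: [0.5159, 0.0539, 0.2476]
tcp_rot: [[-0.079, 0.986, -0.148], [0.466, 0.168, 0.869], [0.881, 0.0, -0.473]]
wrist_force: [0.0, 0.1, -2.9]
finger_gap: 0.753
grasp_force: 34.9
```

Request:
apply_moves:
  targets: [-0.04, 0, 0.02, 0, 0, 0, 60, -0.07, 0, 0.04, 0, 0, 0, 60, -0.07, 0, 0.04, 0, 0, 0, 60]

```text
time_s: 8.13
eef_pos: [0.5159, 0.0542, 0.246]
tcp_rot: [[-0.079, 0.986, -0.148], [0.464, 0.168, 0.87], [0.882, 0.0, -0.471]]
wrist_force: [0.3, 0.7, 1.1]
finger_gap: 0.756
grasp_force: 34.9
```

Request:
apply_moves:
  targets: [0, 0, 0, 0, 0, 0, 80, 0, 0, 0, 0, 0, 0, 84, 0, 0, 0, 0, 0, 0, 88, 0, 0, 0, 0, 0, 0, 88, 0, 0, 0, 0, 0, 0, 88]

```text
time_s: 8.55
eef_pos: [0.5159, 0.0541, 0.2457]
tcp_rot: [[-0.079, 0.986, -0.148], [0.466, 0.168, 0.869], [0.881, 0.0, -0.473]]
wrist_force: [-0.5, -0.6, 0.9]
finger_gap: 0.877
grasp_force: 0.0
```

```bash
python3 - <<'E'
from h import *
import cv2
st()
for c in("scene","top"):
    im=eyes.read_camera(c); cv2.imwrite(f"pics/{c}3.png",im[:,:,::-1])
    for l in ("mug","mug_loop"): print(c,l,[(np.round(d["point"],4).tolist(),round(d["confidence"],2)) for d in eyes.spot_point(c,l)[:1]])
a=cv2.imread("pics/scene3.png")[120:270,330:530]; b=cv2.imread("pics/top3.png")[200:350,100:300]
cv2.imwrite("pics/c3.png",cv2.resize(np.hstack([a,b]),None,fx=2,fy=2,interpolation=3))
E
```

```text
t 8.55 j [-19.4, 37.7, 104.1, 50.8, 83.9, -57.1] grasp [0.4917, 0.1959, 0.1685] gap 0.877 gf 0.0 F [-0.5, -0.6, 0.9]
scene mug [([0.4876, 0.2464, 0.1409], 0.59)]
scene mug_loop [([0.4865, 0.2333, 0.2046], 0.68)]
top mug [([0.4781, 0.2542, 0.1365], 0.79)]
top mug_loop [([0.4855, 0.2282, 0.209], 0.6)]
```

View pics/c3.png

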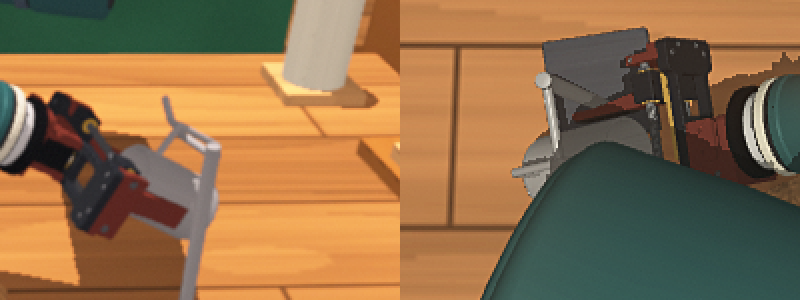

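The mug hangs in the hook by its handle corner with the fingers open around it. I'm withdrawing along the fingers.

Request:
apply_moves:
  targets: [0, 0, -0.3, 0, 0, 0, 88, 0, 0, -0.7, 0, 0, 0, 88, 0, 0, -1.1, 0, 0, 0, 88, 0, 0, -1.6, 0, 0, 0, 88, 0, 0, -2.1, 0, 0, 0, 88, 0, 0, -2.7, 0, 0, 0, 88, 0, 0, -3.5, 0, 0, 0, 88, 0, 0, -4.5, 0, 0, 0, 88]

```text
time_s: 9.52
eef_pos: [0.5323, -0.0448, 0.2995]
tcp_rot: [[-0.079, 0.986, -0.149], [0.466, 0.168, 0.869], [0.881, -0.001, -0.472]]
wrist_force: [0.3, 0.1, -0.4]
finger_gap: 0.878
grasp_force: 0.0
```

```bash
python3 - <<'E'
from h import *
import cv2
st()
for c in("scene","top"):
    im=eyes.read_camera(c); cv2.imwrite(f"pics/{c}4.png",im[:,:,::-1])
    for l in ("mug","mug_loop","lid_handle","lid_hinge"): print(c,l,[(np.round(d["point"],4).tolist(),round(d["confidence"],2)) for d in eyes.spot_point(c,l)[:1]])
go([.467,-.199,.20],down(-6.5))
E
```

```text
t 9.52 j [-27.8, 35.1, 96.9, 44.6, 94.8, -53.6] grasp [0.508, 0.097, 0.2224] gap 0.878 gf 0.0 F [0.3, 0.1, -0.4]
scene mug [([0.485, 0.2514, 0.1369], 0.68)]
scene mug_loop [([0.4843, 0.234, 0.2039], 0.71)]
scene lid_handle [([0.4699, -0.2009, 0.0932], 0.55)]
scene lid_hinge [([0.6845, -0.2252, 0.0868], 0.65)]
top mug [([0.4808, 0.251, 0.1387], 0.98)]
top mug_loop [([0.4847, 0.229, 0.2072], 0.96)]
top lid_handle [([0.4421, 0.2102, 0.2464], 0.58)]
top lid_hinge [([0.6826, -0.2261, 0.0934], 0.66)]
t 10.02 j [-27.6, 35.1, 97.0, 44.7, 94.6, -53.6] grasp [0.5078, 0.0989, 0.2214] gap 0.88 gf 0.0 F [0.8, 0.7, -0.1]
R [[-0.079, 0.986, -0.149], [0.465, 0.169, 0.869], [0.882, -0.001, -0.472]]
shift [-0.41, -3.63, -6.26] turn [-1.47, -10.23, 2.43]
```

View pics/scene4.png

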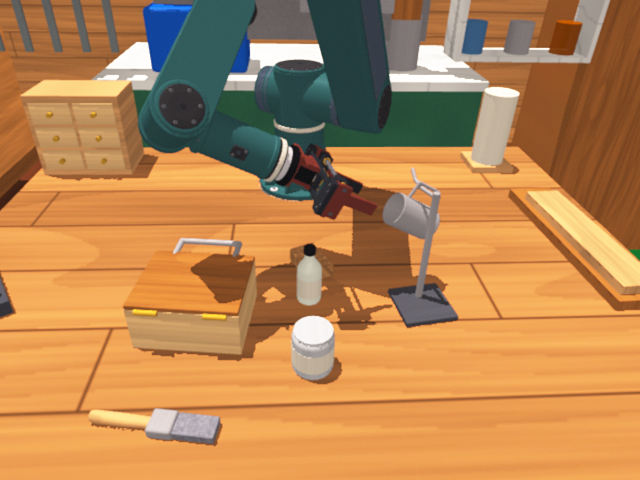

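The scene view shows the mug hanging steadily near (410,215), clear of the gripper; the lid bar is at (210,242). Moving on to the lid handle.

Request:
apply_moves:
  targets: [1.7, -3.6, -7.4, -0.1, -0.5, 0.1, 88, 1.7, -3.6, -7.4, -0.3, -1.7, 0.4, 88, 1.7, -3.6, -7.4, -0.45, -2.9, 0.7, 88, 1.7, -3.6, -7.4, -0.6, -4, 1, 88, 1.7, -3.6, -7.4, -0.75, -5.2, 1.2, 45, 1.7, -3.6, -7.4, -0.9, -6.3, 1.5, 45, 1.7, -3.6, -7.4, -1.05, -7.4, 1.75, 45, 1.7, -3.6, -7.4, -1.2, -8.5, 2, 45]

```text
time_s: 10.68
eef_pos: [0.4676, -0.2002, 0.4247]
tcp_rot: [[0.071, 0.997, -0.006], [0.982, -0.069, 0.176], [0.175, -0.018, -0.984]]
wrist_force: [-0.6, 0.2, -0.3]
finger_gap: 0.618
grasp_force: 0.0
```

```bash
python3 - <<'E'
from h import *
go([.468,-.199,.22],down(-6.9))
E
```

```text
t 10.68 j [-34.2, 13.4, 94.5, 8.3, 78.2, -32.3] grasp [0.4666, -0.1716, 0.2639] gap 0.618 gf 0.0 F [-0.6, 0.2, -0.3]
R [[0.071, 0.997, -0.006], [0.982, -0.069, 0.176], [0.175, -0.018, -0.984]]
shift [-0.24, 0.04, 1.64] turn [-0.22, -1.67, 0.47]
```

Request:
apply_moves:
  targets: [-0.25, 0.05, 1.6, -0.15, -1, 0.3, 45, -0.25, 0.05, 1.6, -0.2, -1.65, 0.45, 45, -0.25, 0.05, 1.6, -0.2, -1.65, 0.45, 45, -0.25, 0.05, 1.6, -0.2, -1.65, 0.45, 45, -0.25, 0.05, 1.6, -0.2, -1.65, 0.45, 45]

```text
time_s: 11.1
eef_pos: [0.4687, -0.1985, 0.3837]
tcp_rot: [[0.114, 0.993, -0.003], [0.993, -0.114, 0.011], [0.01, -0.004, -1.0]]
wrist_force: [0.4, -0.2, 0.6]
finger_gap: 0.448
grasp_force: 0.0
```

```bash
python3 - <<'E'
from h import *
import cv2
go([.468,-.199,.095],down(-6.9))
for c in("scene","top"):
    im=eyes.read_camera(c); cv2.imwrite(f"pics/{c}5.png",im[:,:,::-1])
    for l in ("lid_handle",): print(c,l,[(np.round(d["point"],4).tolist(),round(d["confidence"],2)) for d in eyes.spot_point(c,l)[:1]])
a=cv2.imread("pics/scene5.png")[120:360,100:340]; b=cv2.imread("pics/top5.png")[160:400,320:560]
cv2.imwrite("pics/c5.png",cv2.resize(np.hstack([a,b]),None,fx=1.6,fy=1.6,interpolation=3))
E
```

```text
t 11.1 j [-30.9, 14.4, 99.0, 0.5, 67.1, -24.5] grasp [0.4682, -0.1968, 0.2204] gap 0.448 gf 0.0 F [0.4, -0.2, 0.6]
R [[0.114, 0.993, -0.003], [0.993, -0.114, 0.011], [0.01, -0.004, -1.0]]
shift [-0.07, -0.0, 5.02] turn [-0.04, -0.1, 0.06]
scene lid_handle [([0.4689, -0.198, 0.0945], 0.91)]
top lid_handle [([0.4673, -0.1976, 0.0946], 0.79)]
```

View pics/c5.png

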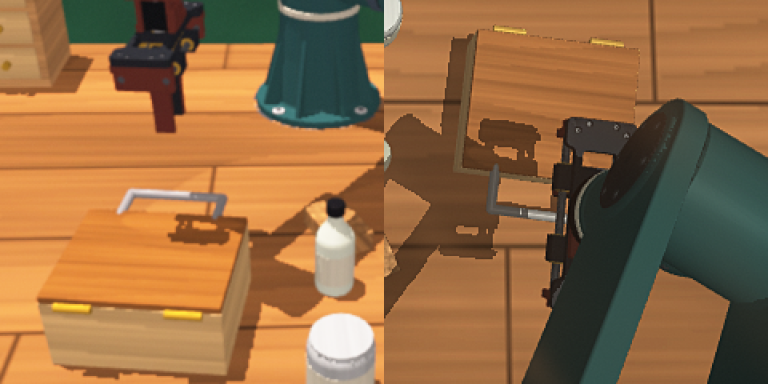

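The gripper is centred above the bar, with the bar at (175,195) in the left crop and running under the fingers at (530,210) in the right. Descending and closing.

Request:
apply_moves:
  targets: [-0.05, 0, 1.4, 0, -0.1, 0, 45, -0.05, 0, 2.8, 0, -0.1, 0, 45, -0.05, 0, 4.1, 0, -0.1, 0, 45, -0.05, 0, 5, 0, -0.1, 0, 45, -0.05, 0, 5, 0, -0.1, 0, 45, -0.05, 0, 5, 0, -0.1, 0, 5, -0.05, 0, 5, 0, -0.1, 0, 5, -0.05, 0, 5, 0, -0.1, 0, 5]
  force: 25

```text
time_s: 11.97
eef_pos: [0.4685, -0.1995, 0.2599]
tcp_rot: [[0.115, 0.993, -0.002], [0.993, -0.115, -0.003], [-0.003, -0.002, -1.0]]
wrist_force: [-0.2, 0.5, -0.3]
finger_gap: 0.261
grasp_force: 0.0
```

Request:
apply_moves:
  targets: [0, 0, 0, 0, 0, 0, 5, 0, 0, 0, 0, 0, 0, 5, 0, 0, 0, 0, 0, 0, 5, 0, 0, 0, 0, 0, 0, 5, 0, 0, 0, 0, 0, 0, 5, 0, 0, 0, 0, 0, 0, 5]

```text
time_s: 12.47
eef_pos: [0.4692, -0.1994, 0.2597]
tcp_rot: [[0.115, 0.993, -0.0], [0.993, -0.115, -0.004], [-0.004, 0.0, -1.0]]
wrist_force: [4.9, 1.4, 8.1]
finger_gap: 0.127
grasp_force: 25.0
```

```bash
cat >> h.py <<'E'
hx=np.array([np.cos(np.radians(-6.9)),np.sin(np.radians(-6.9)),0])
def bar(g0,d,hinge=np.array([.6830,-.2248,.09])):
    "grasp point after opening by d deg from grasp point g0 (lid closed)"
    v=g0-hinge; r=-(v@hx); z=v[2]; a=np.radians(d); n=v+hx*r-[0,0,z]
    return hinge+n-hx*(r*np.cos(a)-z*np.sin(a))+np.array([0,0,r*np.sin(a)+z*np.cos(a)])
E
python3 - <<'E'
from h import *
p,R=st(); g=p+H*R[:,2]; print(g.tolist())
for d in (2,5,10,15,20,25,30,35,40,45,50,55,60): print(d,np.round(R.T@(bar(g,d)-g)/.025,2))
E
```

```text
t 12.47 j [-30.7, 23.9, 106.5, -0.3, 49.5, -23.9] grasp [0.4691, -0.2, 0.0964] gap 0.127 gf 25.0 F [4.9, 1.4, 8.1]
[0.4691141944997369, -0.19999827790275745, 0.09641291024517692]
2 [-0.    0.01 -0.3 ]
5 [-0.    0.06 -0.75]
10 [-0.01  0.18 -1.49]
15 [-0.01  0.36 -2.22]
20 [-0.01  0.61 -2.93]
25 [-0.02  0.92 -3.62]
30 [-0.02  1.28 -4.27]
35 [-0.03  1.7  -4.89]
40 [-0.03  2.18 -5.48]
45 [-0.04  2.7  -6.01]
50 [-0.04  3.27 -6.51]
55 [-0.04  3.88 -6.95]
60 [-0.05  4.53 -7.33]
```

Request:
apply_moves:
  targets: [0, 0.01, -0.3, 0, 0, 0, 5, 0, 0.06, -0.75, 0, 0, 0, 5, 0, 0.1, -1.1, 0, 0, 0, 5, 0, 0.18, -1.5, 0, 0, 0, 5, 0, 0.27, -1.86, 0, 0, 0, 5, 0, 0.36, -2.2, 0, 0, 0, 5, 0, 0.6, -2.93, 0, 0, 0, 5, 0, 0.6, -2.93, 0, 0, 0, 5]

```text
time_s: 13.13
eef_pos: [0.4848, -0.2012, 0.334]
tcp_rot: [[0.115, 0.993, -0.0], [0.993, -0.115, -0.004], [-0.004, 0.0, -1.0]]
wrist_force: [5.6, -2.2, -3.2]
finger_gap: 0.125
grasp_force: 25.0
```

```bash
python3 - <<'E'
from h import *
g0=np.array([.46911,-.2,.09641])
p,R=st(); g=p+H*R[:,2]
for d in (20,25,30,35,40,45,50,55,60): print(d,np.round(R.T@(bar(g0,d)-g)/.025,2))
for c in("scene",):
    eyes.read_camera(c)
    for l in ("lid_handle","mug"): print(c,l,[(np.round(d["point"],4).tolist(),round(d["confidence"],2)) for d in eyes.spot_point(c,l)[:1]])
E
```

```text
t 13.13 j [-30.0, 18.9, 100.6, -0.2, 60.4, -23.3] grasp [0.4848, -0.2019, 0.1707] gap 0.125 gf 25.0 F [5.6, -2.2, -3.2]
20 [ 0.   -0.02  0.04]
25 [-0.    0.28 -0.64]
30 [-0.01  0.65 -1.3 ]
35 [-0.01  1.07 -1.92]
40 [-0.02  1.55 -2.5 ]
45 [-0.02  2.07 -3.04]
50 [-0.03  2.64 -3.53]
55 [-0.03  3.25 -3.97]
60 [-0.04  3.9  -4.36]
scene lid_handle [([0.4859, -0.2003, 0.1682], 0.55)]
scene mug [([0.4866, 0.2487, 0.1399], 0.69)]
```

Forces are low, so I'm continuing the arc to 60°.

Request:
apply_moves:
  targets: [0, 0.29, -0.65, 0, 0, 0, 5, 0, 0.65, -1.3, 0, 0, 0, 5, 0, 1.07, -1.92, 0, 0, 0, 5, 0, 1.55, -2.5, 0, 0, 0, 5, 0, 2.07, -3.04, 0, 0, 0, 5, 0, 2.64, -3.55, 0, 0, 0, 5, 0, 3.25, -4, 0, 0, 0, 5, 0, 3.9, -4.38, 0, 0, 0, 5]

```text
time_s: 13.95
eef_pos: [0.5781, -0.2123, 0.4404]
tcp_rot: [[0.116, 0.993, -0.013], [0.993, -0.116, -0.004], [-0.005, -0.013, -1.0]]
wrist_force: [-6.6, -4.2, 6.5]
finger_gap: 0.13
grasp_force: 25.0
```

Request:
apply_moves:
  targets: [0, 0, 0, 0, 0, 0, 5, 0, 0, 0, 0, 0, 0, 5, 0, 0, 0, 0, 0, 0, 5, 0, 0, 0, 0, 0, 0, 5]

```text
time_s: 14.28
eef_pos: [0.5783, -0.2124, 0.4405]
tcp_rot: [[0.116, 0.993, -0.01], [0.993, -0.116, -0.004], [-0.005, -0.01, -1.0]]
wrist_force: [-6.0, -2.9, 9.8]
finger_gap: 0.133
grasp_force: 25.0
```

```bash
python3 - <<'E'
from h import *
import cv2
g0=np.array([.46911,-.2,.09641])
p,R=st(); g=p+H*R[:,2]
for hg in ([.683,-.2248,.09],[.680,-.2248,.09],[.686,-.2248,.09]):
    v=g-np.array(hg); v0=g0-np.array(hg); f=lambda w:np.degrees(np.arctan2(w[2],-(w@hx))); print("angle",f(v)-f(v0), np.hypot(v[2],v@hx)-np.hypot(v0[2],v0@hx))
for c in("scene","top"):
    im=eyes.read_camera(c); cv2.imwrite(f"pics/{c}6.png",im[:,:,::-1])
    for l in ("lid_handle","lid_hinge","mug_loop","mug","varnish_tin","sanding_block","glue_bottle"): print(c,l,[(np.round(d["point"],4).tolist(),round(d["confidence"],2)) for d in eyes.spot_point(c,l)[:1]])
E
```

```text
t 14.28 j [-26.4, 20.4, 81.6, -0.5, 78.5, -19.7] grasp [0.5766, -0.213, 0.2772] gap 0.133 gf 25.0 F [-6.0, -2.9, 9.8]
angle 58.53633979415416 0.00019920890554581128
angle 59.20420086005201 0.0017135010443422583
angle 57.877247042386095 -0.0012841155642305535
scene lid_handle [([0.5754, -0.2147, 0.2792], 0.58)]
scene lid_hinge [([0.6832, -0.2254, 0.0893], 0.88)]
scene mug_loop [([0.6856, -0.2228, 0.0877], 0.72)]
scene mug [([0.4862, 0.2501, 0.1402], 0.65)]
scene varnish_tin [([0.726, 0.0019, -0.0019], 0.88)]
scene sanding_block [([0.4372, 0.0165, 0.0011], 0.63)]
scene glue_bottle [([0.5449, -0.001, 0.0004], 0.82)]
top lid_handle [([0.5757, -0.2115, 0.2758], 0.87)]
top lid_hinge [([0.6776, -0.2262, 0.0928], 0.56)]
top mug_loop [([0.4839, 0.2285, 0.2064], 0.6)]
top mug [([0.4802, 0.2522, 0.1406], 0.65)]
top varnish_tin [([0.7248, 0.0002, 0.0003], 0.95)]
top sanding_block [([0.4308, 0.0107, 0.0021], 0.87)]
top glue_bottle [([0.5407, 0.0024, 0.0036], 0.9)]
```

View pics/scene6.png

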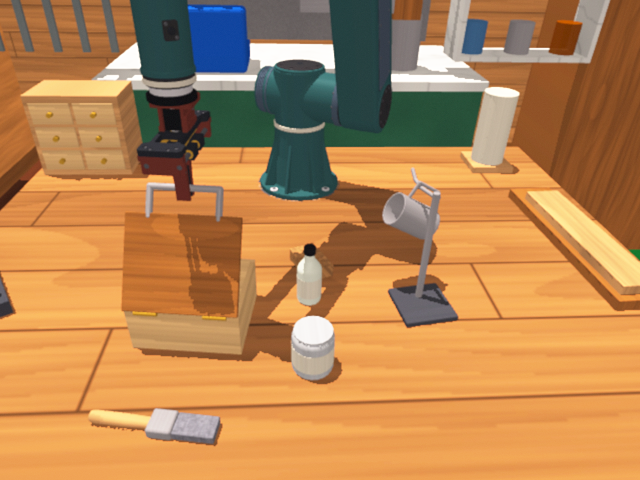

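The lid is open with the bar held at (185,190), and the mug hangs untouched at (412,215). The computed angle is about 58.6°, so I'm adding a small correction.

Request:
apply_moves:
  targets: [0, 0.1, -0.06, 0, 0, 0, 5, 0, 0.19, -0.11, 0, 0, 0, 5, 0, 0.19, -0.11, 0, 0, 0, 5, 0, 0.19, -0.11, 0, 0, 0, 5, 0, 0.19, -0.11, 0, 0, 0, 5, 0, 0.19, -0.11, 0, 0, 0, 5]

```text
time_s: 15.58
eef_pos: [0.5828, -0.2129, 0.4429]
tcp_rot: [[0.116, 0.993, -0.011], [0.993, -0.116, -0.004], [-0.005, -0.01, -1.0]]
wrist_force: [-6.4, -2.7, 8.5]
finger_gap: 0.131
grasp_force: 25.0
```

```bash
python3 - <<'E'
from h import *
g0=np.array([.46911,-.2,.09641])
p,R=st(); g=p+H*R[:,2]; hg=np.array([.683,-.2248,.09])
v=g-hg; v0=g0-hg; f=lambda w:np.degrees(np.arctan2(w[2],-(w@hx))); print("angle",f(v)-f(v0)); print(manip.sense()["qd"])
E
```

```text
t 15.58 j [-26.3, 20.7, 80.8, -0.5, 79.0, -19.6] grasp [0.581, -0.2135, 0.2796] gap 0.131 gf 25.0 F [-6.4, -2.7, 8.5]
angle 59.88059256761603
[-0.00226109 -0.04190116  0.12253237 -0.02168635 -0.05584038 -0.08178194]
```

```bash
python3 -c "
from station import manip
print(manip.job_done())"
```

```text
the job is handed in; nothing more can be done
None
```

The mug hangs by its handle on the hook, released, and the gripper is holding the lid open at about 60° (59.9° worked out from the arm's position). The tin, sanding block and glue bottle showed no measurable movement in the last pictures, and the job was handed in at 15.6 s.

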